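Push the loaded welding-fixture slide home and latch it

ROBOT

A 6-joint arm with a two-finger parallel gripper is mounted at the origin on the work surface. World frame = base frame: x ahead of the robot, y to its left, z up, the work surface at z = 0. Lengths are in m, angles in degrees, forces in N, time in s.
With the tool pointing down it reaches from about 0.35 to 0.875 m from the base axis. Payload 4.2 kg.
Tool frame: the origin (TCP) lies on the centre line of the jaws, within the pads' length; the fingertips stand 25 mm ahead of it and the grasp point (between the pads) lies 6 mm ahead of it; z points along the fingers, y is the line along which they close (so a half turn about z gives the same grasp; the last joint's range is limited). The gripper opens to 87 mm and grips with 3 to 60 N. Pads are 19 mm wide; open, the fingers measure 117 mm over their backs; the gripper's body (75 mm by 190 mm) begins 51 mm behind the grasp point.
Start: joints at [82.082, 22.042, 0.453, 0, -68.411, -14.817], TCP at [0.242, 0.576, 0.248] pointing down, gripper open.
Joint ranges: [-179.83, 179.83], [-69.29, 118.12], [-61.27, 80.66], [-181.25, 117.63], [-171.15, -9.14], [-177.46, 177.46]. Speed limits (degrees/s): [159.86, 159.86, 180, 180, 180, 180].

INTERFACE

Orientations are given as a 3x3 rotation matrix whose columns are the frame's x, y, z axes.
In Python, from station import r gives the robot as it stands.
- The arm moves only by the tool move_arm, never from a script. Its argument "series" is a list of rows, each an object with "grip": the opening, from 0 (shut) to 1 (fully open); "xyz": the shift along the tool's x, y, z in mm, a list of three; "angular": the turn, a rotation vector about the tool's x, y, z in rad, a list of three. A call has 1 to 10 rows; each row is the pose to reach, as a shift and turn from the pose commanded when the call began, along the tool's axes at that moment; what a row does not reach only later rows make up. A row lasts 1/10 s, in which the tool goes at most 50 mm and 8.59 degrees, less where a joint would pass 70% of its speed; a pose out of reach is approached as far as the arm can. A call with a gripper value outside its range is refused whole. The fingers move at their own pace and stop on an object; the grip force is fixed at half the most. Time passes only in rows, so rows that repeat a pose let the fingers close. It gives the time, the measured TCP pose, the force, the opening and the grip force at its end, in the units of the state.
- r.sense(): the state, without advancing time (a new reading comes with each control period).
- r.capture(name): name is "scene" or "side" or "wrist"; returns a dict with "img" (384x512x3 uint8, red, green, blue), "camera_matrix" (3x3 intrinsics, pixels), "rvec" (rotation vector, rad) and "tvec" (3), from world to camera coordinates, as OpenCV has them; the wrist camera has in their place "hand_eye" (4x4, takes a point from camera to tool coordinates, whose origin is the TCP and whose axes are the flange's). Camera axes: x right, y down, z forward; pixel columns grow to the right and rows downward; lengths in m; the calibration is good to about 2 mm. A picture is of the moment at which its call begins: read the wrist's pose just before it. There is no depth.
- r.finish_job(): hands the job in; it is judged then, once.
The state is a dict: "time_s": time; "joints": joint angles; "joint_velocities": joint speeds; "effort": joint torques, N m; "tcp_pos": TCP position; "ee_rot": TCP orientation; "wrist_force": force on the tool from outside, world axes, zero at the start; "moment": the same for the moment, N m; "gripper_width": opening from 0.0 (shut) to 1.0 (fully open); "gripper_force": force on a finger pad.
Only numpy, scipy, OpenCV 4.12 (cv2) and the standard library are available. Lean on these libraries where they do the work, as an engineer would, in place of code of your own. Each camera call takes 0.05 s, during which the arm holds its last target. There are 200 camera calls.

TASK

The welding fixture is loaded with an orange housing and has to be closed up ready for the press. With the fingertips push its blue slide fully home against the stop, then push the red latch bar round until it lies fully shut across the end of the slide. Only push, lifting and carrying nothing; keep the housing seated in its nest, and leave everything else on the bench where it is.

Things in the scene. Friction and masses are not known exactly. Their poses are not given: they have to be found in the camera images.
- fixture: Fixed aluminium welding fixture: base plate 240 x 170 x 15 mm, two rails along its x (channel 66 mm wide, 40 mm high), rear stop. Origin: centre of its underside, on the bench. x runs along the rails, front to stop, y left, z up. Blocks at the front corners (x -120 to -90, y +-54 to +-78, 44 mm high) carry latch pivot (+y) and keeper (-y, tab to 60 mm high behind the shut bar).
- slide: Loose blue-anodised aluminium slide, about 0.55 kg, 170 x 63 x 12 mm, in the fixture's channel (1.5 mm play each side), with a bare aluminium nest on top. Axes as the fixture's. Origin 15 mm above the bench; its x in the fixture's frame is 0 when fully home against the stop, negative when pulled out (starts 45 to 80 mm out). Friction of a few N; it stays where it is left.
- push_face (a point): Centre of the front face (towards fixture -x) of the blue upright push plate at the slide's front end: the place to push, towards fixture +x. The point is 45 mm above the bench and at x -100 mm, y 0 in the slide's frame; the plate is 74 mm wide (y), 10 mm thick and spans 18 to 63 mm above the bench.
- latch (a joint): Angle of the red latch bar about its vertical pivot, rad. 0 = fully shut: bar along fixture -y, 2 mm in front of the push plate of a slide that is home. Grows as it opens, clockwise from above: 1.57 = bar points along fixture -x; limit 2.4. At q the bar points along (-sin q, -cos q) in fixture x, y. Stays where left (friction 0.12 N m). With the slide not home it strikes the push plate.
- latch_hinge (a point): Pivot axis of the latch bar, at the bar's mid height 51 mm above the bench; at x -108, y +62 mm in the fixture's frame. The bar is 12 mm wide, 10 mm thick (46 to 56 mm above the bench) and reaches 128 mm from the pivot; the pivot hub has radius 11 mm.
- latch_knob (a point): Centre of the black knob (22 mm diameter) standing on the latch bar 110 mm from the pivot; this point is 75 mm above the bench, the knob spans 64 to 87 mm; a neck 10 mm in diameter joins it to the bar.
- housing: Loose plastic housing, orange with a cream lid, 53 x 33 x 25 mm, 40 g, sitting 11 mm deep in the nest of the slide with about 1.5 mm play each side; its top is about 57 mm above the bench. Origin: centre of its underside, z up; in the slide's frame at x -5, y 0, z +17 mm.
- spare: Bystander: a spare housing like the loaded one, 53 x 33 x 25 mm, on the bench to the right of the fixture. Origin: centre of its underside.
- wrench: Bystander: steel open-end wrench 150 mm long, lying on the bench at the fixture's front right.
- pen: Bystander: black and white marker pen 115 mm long, 12 mm thick, lying on the bench left of the fixture.
- cutters: Bystander: flush cutters with orange handles, about 115 mm long and 12 mm high, lying on the bench at the front left.
- horn: Bystander: aluminium welding horn (stepped round bar), 52 mm diameter at its foot, 125 mm tall, standing on the bench. Origin: centre of its underside.
- bin: Bystander: blue open parts bin 150 x 110 x 60 mm holding mouldings. Origin: centre of its underside.
- jar: Bystander: clear screw jar with a black cap, 60 mm diameter, 75 mm tall. Origin: centre of its underside.

How it is judged (in metres and radians):
On the way, in this order (a step that is already met when the one before it is completed fails the run):
1. the slide is fully home against its stop while the latch is still open (x of slide in the frame of fixture above -0.003 m and value of joint latch above 0.5 rad), for 0.2 s.
2. the latch bar lies shut across the end of the slide (value of joint latch below 0.08 rad and x of slide in the frame of fixture above -0.003 m), for 0.2 s.
At the end, for the whole second after the job is handed in: The slide is within 3 mm of its stop, the latch bar within 0.08 rad of shut, the housing still seated level in its nest (not more than 3 mm up, tilted under 0.1 rad), and all is at rest (all of step 2 and distance between housing and slide below 0.0235 m and z of housing in the frame of slide below 0.02 m and angle between housing's own z axis and vertical below 0.1 rad and linear speed of each of slide, housing below 0.02 m/s); the robot touches nothing.
It fails at once if the housing is lifted or knocked out of its nest (z of housing in the frame of slide above 0.025 m or angle between housing's own z axis and vertical above 0.4 rad).
It fails at once if the slide is lifted (z of push_face in the frame of fixture above 0.06 m).
It fails at once if something else on the bench is moved by more than 20 mm or lifted (distance of any of spare, wrench, pen, cutters, horn, bin, jar from where it was at the start of the episode above 0.02 m or angle between any of horn, jar's own z axis and vertical above 0.3 rad).
It also fails if it takes over 48 s, if anything falls off the work surface, if the arm or the gripper's body presses on something with over 40 N, if the wrist force passes 120 N, or if a joint passes its speed limit or range.

## Working session

There is one attempt and no reset: what is moved stays moved. The work goes in short steps, Python scripts to look and compute and a tool call to move; the robot and the scene stay as the last step left them, time stands still between calls to the robot, and variables do not carry over. Pictures are saved under pics/ and viewed, at most 10 in all, crops included, and the job is handed in when it is done.

Besides the shell and the picture viewer there is one more tool, called by a JSON object that holds its "method" and its "body". move_arm: Moves the arm, as the interface text tells. Its arguments: {"type":"object","properties":{"series":{"type":"array"}},"required":["series"]}

```bash
mkdir -p pics
python3 - <<'E'
from station import r
import cv2,numpy as np
s=r.sense();print(s['time_s'],s['tcp_pos'],np.round(s['ee_rot'],3))
for n in("scene","side"):
    c=r.capture(n);cv2.imwrite(f'pics/{n}0.png',c['img'][:,:,::-1]);np.savez(n+'0.npz',**c)
    R=cv2.Rodrigues(np.array(c['rvec']))[0];print(n,-R.T@np.ravel(c['tvec']),c['camera_matrix'])
E
```

```text
0.0 [0.24130129 0.57592354 0.24647554] [[ 0.922 -0.387 -0.001]
 [-0.387 -0.922 -0.002]
 [ 0.     0.002 -1.   ]]
scene [ 1.19252286 -0.63143358  0.93354785] [[399.17557585   0.         253.68408169]
 [  0.         399.17557585 196.85284451]
 [  0.           0.           1.        ]]
side [0.31476734 0.64786472 0.79157398] [[353.56294874   0.         252.46195686]
 [  0.         353.56294874 189.15916386]
 [  0.           0.           1.        ]]
```

View pics/scene0.png

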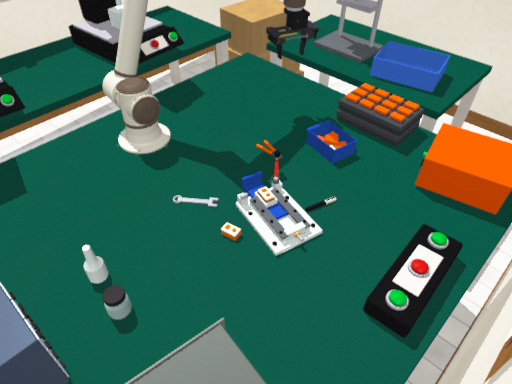

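View pics/side0.png

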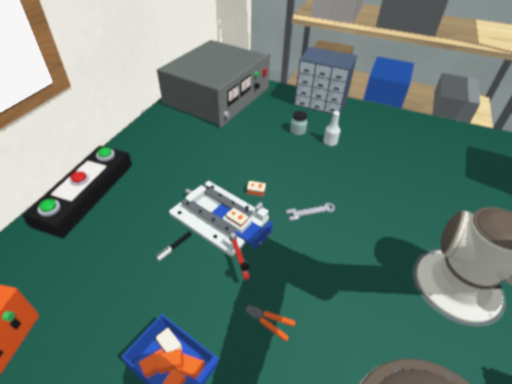

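The scene view shows the fixture at about (278,218), with the push plate at (252,183) and the red latch at (277,168). In the side view the fixture is at (222,215), the push plate at (262,235) and the bar runs from (235,237) to (246,275). I'll enlarge both to pick points.

Run:
```python
import cv2,numpy as np
a=cv2.imread('pics/scene0.png')[135:260,220:340];b=cv2.imread('pics/side0.png')[170:295,160:280]
o=np.hstack([cv2.resize(x,None,fx=3.33,fy=4*.8325,interpolation=cv2.INTER_CUBIC) for x in(a,b)])
print(o.shape);cv2.imwrite('pics/crop.png',o)
```

```text
(416, 800, 3)
```

View pics/crop.png

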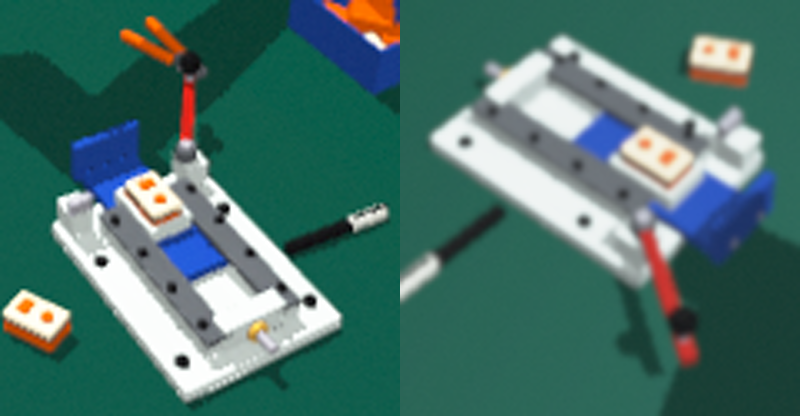

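The left half is the scene view. It shows plate corners at (54,224), (185,390) and (341,315), the housing at (152,198), the hub at (184,152) and the knob at (189,63). The right half is the side view, with the hub at x 243 and y 215, the knob at 283,322 and the housing at 257,155.

```bash
cat > h.py <<'E'
import numpy as np,cv2
def ray(c,uv):
    R=cv2.Rodrigues(np.array(c['rvec']))[0];o=-R.T@np.ravel(c['tvec'])
    p=cv2.undistortPoints(np.array([[uv]],float),c['camera_matrix'],None)[0,0];d=R.T@np.r_[p,1];return o,d/np.linalg.norm(d)
def plane(c,uv,z):
    o,d=ray(c,uv);return o+d*(z-o[2])/d[2]
def tri(c1,u1,c2,u2):
    A=0;b=0;L=[ray(c1,u1),ray(c2,u2)]
    for o,d in L: P=np.eye(3)-np.outer(d,d);A=A+P;b=b+P@o
    x=np.linalg.solve(A,b);return x,[np.linalg.norm(np.cross(x-o,d))for o,d in L]
E
python3 - <<'E'
from h import *
S=np.load('scene0.npz');D=np.load('side0.npz')
f=lambda x,y:(220+x/3.33,135+y/3.33);g=lambda x,y:(160+x/3.33,170+y/3.33)
np.set_printoptions(precision=4,suppress=True)
P=[plane(S,f(*p),.015) for p in[(54,224),(185,390),(341,315)]];Q=[plane(D,g(*p),.015) for p in[(162,37),(30,138),(242,278)]]
print(P,Q)
for C in(P,Q):print([np.linalg.norm(C[i]-C[(i+1)%3]) for i in range(3)])
for n,a,b in[('hub',(184,152),(243,215)),('knob',(189,63),(283,322)),('hous',(152,198),(257,155))]:
    print(n,*tri(S,f(*a),D,g(*b)))
print(plane(S,f(189,63),.075),plane(D,g(283,322),.075))
E
```

```text
[array([ 0.5265, -0.0115,  0.015 ]), array([ 0.7519, -0.074 ,  0.015 ]), array([0.7974, 0.0887, 0.015 ])] [array([ 0.7466, -0.0699,  0.015 ]), array([0.792 , 0.0927, 0.015 ]), array([0.5584, 0.1534, 0.015 ])]
[np.float64(0.23391591258033315), np.float64(0.1689633037454173), np.float64(0.28884443210926486)]
[np.float64(0.1688161614973519), np.float64(0.2413401661253995), np.float64(0.2920451590963261)]
hub [0.5726 0.1225 0.0516] [np.float64(0.001276064775484238), np.float64(0.0012760647754844283)]
knob [0.4988 0.2125 0.0711] [np.float64(0.000988854773720136), np.float64(0.0009888547737201922)]
hous [0.5904 0.0565 0.0464] [np.float64(0.0013731654158951022), np.float64(0.001373165415895079)]
[0.5028 0.2091 0.075 ] [0.497  0.2143 0.075 ]
```

Fixture centre is about (0.656, 0.041) with yaw about -15.3°. The slide is about 62 mm out and the latch is at about 2.19 rad; sizes check. Next I go above the push side with the gripper shut, turned to the fixture's axes.

{"method": "move_arm", "body": {"series": [{"grip":0,"xyz":[390,360,0],"angular":[0,0,-0.131]},{"grip":0,"xyz":[390,360,0],"angular":[0,0,-0.131]},{"grip":0,"xyz":[390,360,0],"angular":[0,0,-0.131]},{"grip":0,"xyz":[390,360,0],"angular":[0,0,-0.131]},{"grip":0,"xyz":[390,360,0],"angular":[0,0,-0.131]},{"grip":0,"xyz":[390,360,0],"angular":[0,0,-0.131]},{"grip":0,"xyz":[390,360,0],"angular":[0,0,-0.131]},{"grip":0,"xyz":[390,360,0],"angular":[0,0,-0.131]},{"grip":0,"xyz":[390,360,0],"angular":[0,0,-0.131]},{"grip":0,"xyz":[390,360,0],"angular":[0,0,-0.131]}]}}

```text
time_s: 1.1
tcp_pos: [0.4494, 0.1197, 0.2475]
ee_rot: [[0.965, -0.262, -0.0], [-0.262, -0.965, 0.0], [-0.0, -0.0, -1.0]]
wrist_force: [1.7, 0.4, -0.1]
gripper_width: 0.171
gripper_force: 0.0
```

{"method": "move_arm", "body": {"series": [{"grip":0,"xyz":[10,30,0],"angular":[0,0,0]},{"grip":0,"xyz":[10,30,0],"angular":[0,0,0]},{"grip":0,"xyz":[10,30,0],"angular":[0,0,0]},{"grip":0,"xyz":[10,30,0],"angular":[0,0,0]}]}}

```text
time_s: 1.5
tcp_pos: [0.451, 0.0907, 0.2474]
ee_rot: [[0.965, -0.262, -0.0], [-0.262, -0.965, 0.0], [-0.0, -0.0, -1.0]]
wrist_force: [-0.2, 0.7, 0.4]
gripper_width: 0.005
gripper_force: 0.0
```

Run:
```python
from station import r
import cv2,numpy as np
s=r.sense();print(s['time_s'],s['tcp_pos'],np.round(s['ee_rot'],3),s['joints'])
c=r.capture('wrist');cv2.imwrite('pics/w0.png',c['img'][:,:,::-1]);np.savez('w0.npz',T=s['tcp_pos'],R=s['ee_rot'],**c);print(c['hand_eye'])
```

```text
1.5 [0.45097607 0.09065976 0.24744112] [[ 0.965 -0.262 -0.   ]
 [-0.262 -0.965  0.   ]
 [-0.    -0.    -1.   ]] [ 3.16893566e+01  5.76086188e+00 -2.15793730e+01 -9.00931314e-03
 -6.26617567e+01  4.31288524e+01]
[[-4.21799734e-04 -9.58310442e-01 -2.85728750e-01  7.72499450e-02]
 [ 9.99999901e-01 -4.44677608e-04  1.51874923e-05  5.26509599e-04]
 [-1.41611509e-04 -2.85728715e-01  9.58310535e-01 -1.37418736e-01]
 [ 0.00000000e+00  0.00000000e+00  0.00000000e+00  1.00000000e+00]]
```

View pics/w0.png

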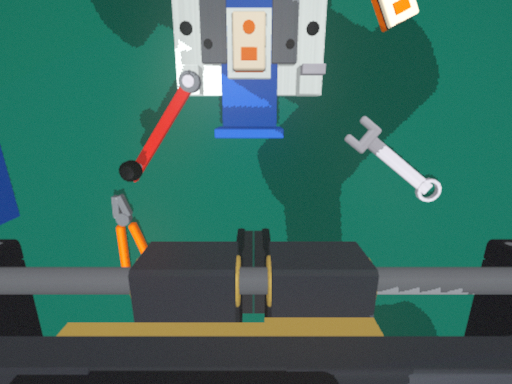

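The wrist view shows the fixture square with the image: plate front edge (215–283, 138), hub (189,82), knob (130,171), front corners (177,95) and (323,95). The cutters are at (123,215) and the wrench around (400,165).

Run:
```python
import numpy as np
np.set_printoptions(precision=4,suppress=True)
c=np.load('w0.npz');H=c['hand_eye'];K=c['camera_matrix'];R=c['R'];T=c['T']
def pl(u,v,z):
    d=R@H[:3,:3]@np.linalg.solve(K,[u,v,1]);o=R@H[:3,3]+T;return o+d*(z-o[2])/d[2]
t=lambda p:R.T@(p-T)*1000
for n,u,v,z in[('pL',215,138,.063),('pR',283,138,.063),('pLbot',215,127,.063),('hub',189,82,.062),('knob',130,171,.085),('cL',177,95,.015),('cR',323,95,.015),('house',249,40,.057),('cut',123,197,.01)]:
    p=pl(u,v,z);print(n,p,t(p))
```

```text
pL [0.5069 0.117  0.063 ] [ 47.1182 -40.1012 184.438 ]
pR [0.4879 0.0469 0.063 ] [ 47.0871  32.5793 184.4329]
pLbot [0.5179 0.1136 0.063 ] [ 58.5801 -39.6762 184.4365]
hub [0.5675 0.126  0.062 ] [103.1941 -64.6134 185.4327]
knob [0.4992 0.2081 0.085 ] [  15.7995 -125.9378  162.448 ]
cL [0.5637 0.1525 0.015 ] [ 92.6282 -89.1483 232.4357]
cR [ 0.5185 -0.0138  0.015 ] [ 92.5561  83.1414 232.4237]
house [0.5896 0.0566 0.057 ] [142.7018  -3.426  190.4234]
cut [0.4625 0.2647 0.01  ] [ -34.4309 -170.9486  237.4574]
```

The hub, corners and plate agree: the fixture axis is at tool y about -3, the plate face at +47 mm and the slide about 64 mm out. Now I descend in front of the plate.

{"method": "move_arm", "body": {"series": [{"grip":0,"xyz":[10,-3,50],"angular":[0,0,0]},{"grip":0,"xyz":[10,-3,100],"angular":[0,0,0]},{"grip":0,"xyz":[10,-3,150],"angular":[0,0,0]},{"grip":0,"xyz":[10,-3,185],"angular":[0,0,0]},{"grip":0,"xyz":[10,-3,185],"angular":[0,0,0]},{"grip":0,"xyz":[10,-3,185],"angular":[0,0,0]},{"grip":0,"xyz":[20,-3,185],"angular":[0,0,0]},{"grip":0,"xyz":[26,-3,185],"angular":[0,0,0]},{"grip":0,"xyz":[30,-3,185],"angular":[0,0,0]},{"grip":0,"xyz":[30,-3,185],"angular":[0,0,0]}]}}

```text
time_s: 2.55
tcp_pos: [0.4821, 0.0852, 0.0636]
ee_rot: [[0.965, -0.263, 0.002], [-0.263, -0.965, 0.001], [0.002, -0.002, -1.0]]
wrist_force: [-0.2, 0.1, 0.7]
gripper_width: 0.005
gripper_force: 0.0
```

{"method": "move_arm", "body": {"series": [{"grip":0,"xyz":[5,0,0],"angular":[0,0,0]},{"grip":0,"xyz":[10,0,0],"angular":[0,0,0]},{"grip":0,"xyz":[15,0,0],"angular":[0,0,0]},{"grip":0,"xyz":[21,0,0],"angular":[0,0,0]},{"grip":0,"xyz":[27,0,0],"angular":[0,0,0]},{"grip":0,"xyz":[33,0,0],"angular":[0,0,0]},{"grip":0,"xyz":[39,0,0],"angular":[0,0,0]},{"grip":0,"xyz":[45,0,0],"angular":[0,0,0]},{"grip":0,"xyz":[50,0,0],"angular":[0,0,0]},{"grip":0,"xyz":[55,0,0],"angular":[0,0,0]}]}}

```text
time_s: 3.55
tcp_pos: [0.532, 0.07, 0.0622]
ee_rot: [[0.965, -0.263, -0.005], [-0.263, -0.965, -0.001], [-0.005, 0.003, -1.0]]
wrist_force: [-5.0, 1.7, 4.5]
gripper_width: 0.003
gripper_force: 3.0
```

Pushing at about 5 N. I continue gently to the stop.

{"method": "move_arm", "body": {"series": [{"grip":0,"xyz":[3,0,0],"angular":[0,0,0]},{"grip":0,"xyz":[6,0,0],"angular":[0,0,0]},{"grip":0,"xyz":[9,0,0],"angular":[0,0,0]},{"grip":0,"xyz":[12,0,0],"angular":[0,0,0]},{"grip":0,"xyz":[14,0,0],"angular":[0,0,0]},{"grip":0,"xyz":[16,0,0],"angular":[0,0,0]},{"grip":0,"xyz":[16,0,0],"angular":[0,0,0]}]}}

```text
time_s: 4.25
tcp_pos: [0.5479, 0.0659, 0.0622]
ee_rot: [[0.965, -0.263, -0.004], [-0.263, -0.965, -0.001], [-0.003, 0.002, -1.0]]
wrist_force: [-4.7, 1.3, 4.6]
gripper_width: 0.004
gripper_force: 2.5
```

{"method": "move_arm", "body": {"series": [{"grip":0,"xyz":[2,0,0],"angular":[0,0,0]},{"grip":0,"xyz":[3,0,0],"angular":[0,0,0]},{"grip":0,"xyz":[4,0,0],"angular":[0,0,0]},{"grip":0,"xyz":[5,0,0],"angular":[0,0,0]},{"grip":0,"xyz":[5,0,0],"angular":[0,0,0]}]}}

```text
time_s: 4.75
tcp_pos: [0.5508, 0.0653, 0.0622]
ee_rot: [[0.965, -0.263, -0.007], [-0.263, -0.965, -0.001], [-0.007, 0.002, -1.0]]
wrist_force: [-10.9, 5.9, 7.7]
gripper_width: 0.005
gripper_force: 6.3
```

{"method": "move_arm", "body": {"series": [{"grip":0,"xyz":[1,0,0],"angular":[0,0,0]},{"grip":0,"xyz":[2,0,0],"angular":[0,0,0]},{"grip":0,"xyz":[3,0,0],"angular":[0,0,0]},{"grip":0,"xyz":[3,0,0],"angular":[0,0,0]},{"grip":0,"xyz":[3,0,0],"angular":[0,0,0]}]}}

```text
time_s: 5.25
tcp_pos: [0.5509, 0.0651, 0.0621]
ee_rot: [[0.965, -0.264, -0.013], [-0.264, -0.965, -0.001], [-0.012, 0.004, -1.0]]
wrist_force: [-19.8, 11.3, 13.0]
gripper_width: 0.005
gripper_force: 10.7
```

The slide is against the stop: TCP does not advance while force climbs to 23 N, and the position matches the geometry. I back off and rise.

{"method": "move_arm", "body": {"series": [{"grip":0,"xyz":[-10,0,0],"angular":[0,0,0]},{"grip":0,"xyz":[-30,0,0],"angular":[0,0,0]},{"grip":0,"xyz":[-60,0,0],"angular":[0,0,0]},{"grip":0,"xyz":[-60,0,-40],"angular":[0,0,0]},{"grip":0,"xyz":[-60,0,-80],"angular":[0,0,0]},{"grip":0,"xyz":[-60,0,-110],"angular":[0,0,0]},{"grip":0,"xyz":[-60,0,-110],"angular":[0,0,0]},{"grip":0,"xyz":[-60,0,-110],"angular":[0,0,0]}]}}

```text
time_s: 6.05
tcp_pos: [0.5, 0.0803, 0.1733]
ee_rot: [[0.965, -0.263, 0.003], [-0.263, -0.965, 0.002], [0.003, -0.002, -1.0]]
wrist_force: [-0.5, -0.3, -0.9]
gripper_width: 0.002
gripper_force: 0.0
```

```bash
cat > way.py <<'E'
import numpy as np
from station import r
np.set_printoptions(precision=4,suppress=True)
hub=np.array([.5675,.126]);a=np.radians(-15.3)
F=np.array([[np.cos(a),-np.sin(a)],[np.sin(a),np.cos(a)]])
def way(q,gap,off=.0205):
    s,c=np.sin(q),np.cos(q);return hub+F@(.11*np.array([-s,-c])-(off+gap)*np.array([c,-s]))
def show(qs,gap,z):
    s=r.sense();R=np.array(s['ee_rot']);T=np.array(s['tcp_pos']);yaw=np.arctan2(R[1,0],R[0,0]);print(s['time_s'],T,s['joints'])
    for q in qs:
        w=way(q,gap);d=R.T@(np.r_[w,z]-T)*1000;t=-(a-q-yaw);print(round(q,3),w,d.round(1),round((t+np.pi)%(2*np.pi)-np.pi,3))
E
python3 -c "
from way import *
show([2.18],.015,.165)"
```

```text
6.05 [0.5    0.0803 0.1733] [ 27.5282  14.5351 -22.2727   0.0102 -52.9893  47.2236]
2.18 [0.5244 0.2332] [ -16.7 -153.9    8.6] 2.181
```

{"method": "move_arm", "body": {"series": [{"grip":0,"xyz":[-17,-40,0],"angular":[0,0,0.14]},{"grip":0,"xyz":[-17,-80,0],"angular":[0,0,0.28]},{"grip":0,"xyz":[-17,-120,0],"angular":[0,0,0.42]},{"grip":0,"xyz":[-17,-154,0],"angular":[0,0,0.56]},{"grip":0,"xyz":[-17,-154,0],"angular":[0,0,0.7]},{"grip":0,"xyz":[-17,-154,0],"angular":[0,0,0.84]},{"grip":0,"xyz":[-17,-154,0],"angular":[0,0,0.98]},{"grip":0,"xyz":[-17,-154,0],"angular":[0,0,1.12]},{"grip":0,"xyz":[-17,-154,0],"angular":[0,0,1.26]},{"grip":0,"xyz":[-17,-154,0],"angular":[0,0,1.4]}]}}

```text
time_s: 7.05
tcp_pos: [0.523, 0.2328, 0.1705]
ee_rot: [[-0.101, -0.995, -0.002], [-0.995, 0.101, -0.002], [0.002, 0.002, -1.0]]
wrist_force: [-0.6, 0.2, -0.2]
gripper_width: 0.002
gripper_force: 0.0
```

{"method": "move_arm", "body": {"series": [{"grip":0,"xyz":[0,0,0],"angular":[0,0,0.14]},{"grip":0,"xyz":[0,0,0],"angular":[0,0,0.28]},{"grip":0,"xyz":[0,0,0],"angular":[0,0,0.42]},{"grip":0,"xyz":[0,0,0],"angular":[0,0,0.56]},{"grip":0,"xyz":[0,0,0],"angular":[0,0,0.7]},{"grip":0,"xyz":[0,0,0],"angular":[0,0,0.78]},{"grip":0,"xyz":[0,0,0],"angular":[0,0,0.78]},{"grip":0,"xyz":[0,0,0],"angular":[0,0,0.78]}]}}

```text
time_s: 7.85
tcp_pos: [0.523, 0.2329, 0.1712]
ee_rot: [[-0.767, -0.642, -0.001], [-0.642, 0.767, -0.001], [0.002, -0.0, -1.0]]
wrist_force: [-0.4, -0.2, 0.5]
gripper_width: 0.011
gripper_force: 0.0
```

Run:
```python
from way import *
import cv2
show([2.18],.015,.093)
s=r.sense();c=r.capture('wrist');np.savez('w1.npz',T=s['tcp_pos'],R=s['ee_rot'],**c)
cv2.imwrite('pics/w1.png',c['img'][:,:,::-1])
```

```text
7.85 [0.523  0.2329 0.1712] [ 40.2074  20.8079 -13.2056   0.0002 -56.0941 -90.255 ]
2.18 [0.5244 0.2332] [-1.4 -0.6 78.2] 0.003
```

View pics/w1.png

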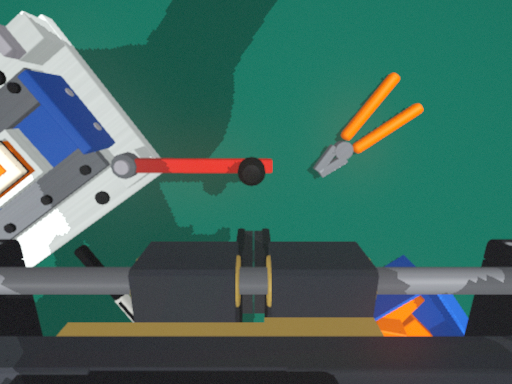

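The knob at (251,172) is centred ahead of the fingers, the bar lies across the image, and the slide is inside the fixture. I descend to knob height.

{"method": "move_arm", "body": {"series": [{"grip":0,"xyz":[-1,0,40],"angular":[0,0,0]},{"grip":0,"xyz":[-1,0,78],"angular":[0,0,0]},{"grip":0,"xyz":[-1,0,78],"angular":[0,0,0]},{"grip":0,"xyz":[-1,0,78],"angular":[0,0,0]}]}}

```text
time_s: 8.3
tcp_pos: [0.5243, 0.2338, 0.0946]
ee_rot: [[-0.767, -0.642, -0.0], [-0.642, 0.767, -0.001], [0.001, -0.001, -1.0]]
wrist_force: [1.5, -0.5, 0.8]
gripper_width: 0.008
gripper_force: 0.0
```

Run:
```python
from way import *
c=np.load('w1.npz');H=c['hand_eye'];d=H[:3,:3]@np.linalg.solve(c['camera_matrix'],[251,172,1]);o=H[:3,3];print('knob tool',o+d*(.1712-.086-o[2])/d[2])
show([2.18],0,.093)
show(np.arange(2.18,.95,-.125),0,.093)
```

```text
knob tool [ 0.0333 -0.0008  0.0852]
8.3 [0.5243 0.2338 0.0946] [ 40.2172  25.9862 -17.9078   0.0607 -46.1656 -90.316 ]
2.18 [0.5128 0.2236] [15.3 -0.4  1.6] 0.003
8.3 [0.5243 0.2338 0.0946] [ 40.2172  25.9862 -17.9078   0.0607 -46.1656 -90.316 ]
2.18 [0.5128 0.2236] [15.3 -0.4  1.6] 0.003
2.055 [0.5011 0.2161] [29.2  1.3  1.6] -0.122
1.93 [0.4904 0.2071] [43.1  1.3  1.6] -0.247
1.805 [0.4809 0.1968] [57.  -0.5  1.7] -0.372
1.68 [0.4727 0.1855] [70.5 -3.9  1.7] -0.497
1.555 [0.466  0.1732] [83.5 -9.   1.7] -0.622
1.43 [0.461  0.1602] [ 95.8 -15.8   1.7] -0.747
1.305 [0.4575 0.1466] [107.1 -23.9   1.7] -0.872
1.18 [0.4558 0.1328] [117.4 -33.5   1.8] -0.997
1.055 [0.4558 0.1188] [126.3 -44.2   1.8] -1.122
```

{"method": "move_arm", "body": {"series": [{"grip":0,"xyz":[15,0,0],"angular":[0,0,0]},{"grip":0,"xyz":[29,1,0],"angular":[0,0,-0.12]},{"grip":0,"xyz":[43,1,0],"angular":[0,0,-0.25]},{"grip":0,"xyz":[57,0,0],"angular":[0,0,-0.37]},{"grip":0,"xyz":[70,-4,0],"angular":[0,0,-0.5]},{"grip":0,"xyz":[83,-9,0],"angular":[0,0,-0.62]},{"grip":0,"xyz":[96,-16,0],"angular":[0,0,-0.75]},{"grip":0,"xyz":[107,-24,0],"angular":[0,0,-0.87]},{"grip":0,"xyz":[117,-34,0],"angular":[0,0,-1.0]},{"grip":0,"xyz":[126,-44,0],"angular":[0,0,-1.12]}]}}

```text
time_s: 9.3
tcp_pos: [0.4574, 0.1203, 0.0975]
ee_rot: [[0.249, -0.968, 0.006], [-0.968, -0.249, 0.004], [-0.002, -0.007, -1.0]]
wrist_force: [0.4, 1.7, -0.1]
gripper_width: 0.007
gripper_force: 0.9
```

Run:
```python
from way import *
show(np.arange(.93,.1,-.1),0,.093)
```

```text
9.3 [0.4574 0.1203 0.0975] [ 34.4989  17.4135 -32.0853   0.0373 -40.0851 -20.1019]
0.93 [0.4576 0.1049] [15.   3.7  4.4] -0.122
0.83 [0.4603 0.0941] [26.2  3.8  4.4] -0.222
0.73 [0.464  0.0835] [37.3  2.8  4.4] -0.322
0.63 [0.4687 0.0734] [48.3  0.8  4.4] -0.422
0.53 [0.4745 0.0638] [59.  -2.4  4.4] -0.522
0.43 [0.4812 0.0548] [69.4 -6.7  4.4] -0.622
0.33 [0.4887 0.0466] [ 79.2 -11.9   4.4] -0.722
0.23 [0.497  0.0391] [ 88.6 -18.1   4.4] -0.822
0.13 [0.5061 0.0325] [ 97.2 -25.2   4.5] -0.922
```

Contact holds at about 1.7 N; I continue the arc.

{"method": "move_arm", "body": {"series": [{"grip":0,"xyz":[14,3,1],"angular":[0,0,-0.12]},{"grip":0,"xyz":[26,4,1],"angular":[0,0,-0.22]},{"grip":0,"xyz":[37,3,1],"angular":[0,0,-0.32]},{"grip":0,"xyz":[48,1,1],"angular":[0,0,-0.42]},{"grip":0,"xyz":[59,-2,1],"angular":[0,0,-0.52]},{"grip":0,"xyz":[69,-7,1],"angular":[0,0,-0.62]},{"grip":0,"xyz":[79,-12,1],"angular":[0,0,-0.72]},{"grip":0,"xyz":[88,-18,1],"angular":[0,0,-0.82]},{"grip":0,"xyz":[93,-21,1],"angular":[0,0,-0.87]},{"grip":0,"xyz":[97,-25,1],"angular":[0,0,-0.92]}]}}

```text
time_s: 10.3
tcp_pos: [0.5051, 0.0316, 0.0963]
ee_rot: [[0.92, -0.392, 0.005], [-0.392, -0.92, 0.002], [0.004, -0.003, -1.0]]
wrist_force: [-1.7, 0.4, 2.2]
gripper_width: 0.001
gripper_force: 0.7
```

Run:
```python
from way import *
show([.1,.05,0,-.05],0,.095)
```

```text
10.3 [0.5051 0.0316 0.0963] [ 21.9951  20.2713 -27.599    0.029  -41.8407  44.8928]
0.1 [0.5089 0.0307] [ 3.8 -0.7  1.3] -0.036
0.05 [0.5137 0.0279] [9.4 0.  1.3] -0.086
0 [0.5187 0.0253] [15.   0.4  1.3] -0.136
-0.05 [0.5238 0.023 ] [20.6  0.6  1.4] -0.186
```

{"method": "move_arm", "body": {"series": [{"grip":0,"xyz":[4,0,0],"angular":[0,0,-0.04]},{"grip":0,"xyz":[8,0,0],"angular":[0,0,-0.08]},{"grip":0,"xyz":[11,0,0],"angular":[0,0,-0.11]},{"grip":0,"xyz":[14,0,0],"angular":[0,0,-0.13]},{"grip":0,"xyz":[16,0,0],"angular":[0,0,-0.13]},{"grip":0,"xyz":[18,0,0],"angular":[0,0,-0.13]},{"grip":0,"xyz":[18,0,0],"angular":[0,0,-0.13]},{"grip":0,"xyz":[18,0,0],"angular":[0,0,-0.13]}]}}

```text
time_s: 11.1
tcp_pos: [0.5201, 0.0242, 0.0938]
ee_rot: [[0.962, -0.272, 0.001], [-0.272, -0.962, 0.0], [0.001, -0.0, -1.0]]
wrist_force: [-0.1, 0.8, -0.3]
gripper_width: 0.007
gripper_force: 0.1
```

{"method": "move_arm", "body": {"series": [{"grip":0,"xyz":[2,0,0],"angular":[0,0,0]},{"grip":0,"xyz":[4,0,0],"angular":[0,0,0]},{"grip":0,"xyz":[6,0,0],"angular":[0,0,0]},{"grip":0,"xyz":[6,0,0],"angular":[0,0,0]},{"grip":0,"xyz":[6,0,0],"angular":[0,0,0]}]}}

```text
time_s: 11.6
tcp_pos: [0.5212, 0.0235, 0.0933]
ee_rot: [[0.962, -0.273, -0.009], [-0.273, -0.962, 0.0], [-0.009, 0.002, -1.0]]
wrist_force: [-13.3, 10.9, 10.2]
gripper_width: 0.007
gripper_force: 8.3
```

The bar is firmly against its stop (17 N, advance about 1 mm, q about 0 by position). I back off, rise and check.

{"method": "move_arm", "body": {"series": [{"grip":0,"xyz":[-10,0,0],"angular":[0,0,0]},{"grip":0,"xyz":[-35,0,0],"angular":[0,0,0]},{"grip":0,"xyz":[-65,0,0],"angular":[0,0,0]},{"grip":0,"xyz":[-75,-25,-40],"angular":[0,0,0]},{"grip":0,"xyz":[-75,-45,-90],"angular":[0,0,0]},{"grip":0,"xyz":[-75,-45,-130],"angular":[0,0,0]},{"grip":0,"xyz":[-75,-45,-150],"angular":[0,0,0]},{"grip":0,"xyz":[-75,-45,-150],"angular":[0,0,0]},{"grip":0,"xyz":[-75,-45,-150],"angular":[0,0,0]}]}}

```text
time_s: 12.5
tcp_pos: [0.4654, 0.0861, 0.2433]
ee_rot: [[0.962, -0.273, 0.0], [-0.273, -0.962, 0.0], [0.0, -0.0, -1.0]]
wrist_force: [-0.1, -1.0, -0.5]
gripper_width: 0.005
gripper_force: 0.0
```

Run:
```python
from station import r
import cv2,numpy as np
a=r.capture('wrist')['img'][:,:,::-1][:250];b=r.capture('scene')['img'][:,:,::-1][135:260,200:345]
cv2.imwrite('pics/end.png',np.hstack([a,cv2.resize(b,(288,250))]))
```

```text
(no output)
```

View pics/end.png

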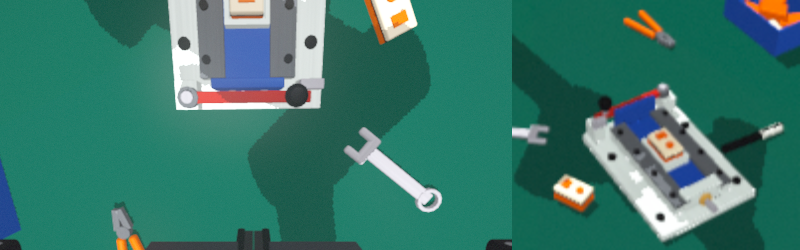

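The bar lies straight across the plate, from the hub (187,97) to the knob (297,95). The slide is home, the housing is seated and the bystanders in view are in place.

```bash
python3 -c "
from station import r
print(r.finish_job())"
```

```text
the job is handed in; nothing more can be done
None
```

The slide is pushed home against its stop and the latch bar is shut across it; the housing is still seated, the bystanders in view look unmoved, and the job was handed in at about 12.6 s (no verdict was returned).

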